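# Stone the press bed and hold the stone up for inspection

### The arm

A 6-joint arm with a two-finger parallel gripper is mounted at the origin on the work surface. World frame = base frame: x ahead of the robot, y to its left, z up, the work surface at z = 0. Lengths are in m, angles in rad, forces in N, time in s.
With the tool pointing down it reaches from about 0.35 to 0.775 m from the base axis. Payload 5.5 kg.
Tool frame: the origin (TCP) lies on the centre line of the jaws, within the pads' length; the fingertips stand 19 mm ahead of it and the grasp point (between the pads) is the TCP; z points along the fingers, y is the direction in which the jaws open and shut (so a half turn about z gives the same grasp; the last joint's range is limited). The gripper opens to 85 mm and grips with 20 to 120 N. Pads are 22 mm wide; open, the fingers measure 114 mm over their backs; the gripper's body (76 mm by 85 mm) begins 54 mm behind the grasp point. The pads swing forward as they close: fully open they stand 13 mm farther back than shut.
Start: joints at [1.009, 0.313, 0.046, 1.304, 0, 1.431], TCP at [0.235, 0.525, 0.25] pointing down, gripper open.
Joint ranges: [-2.76, 2.76], [-0.86, 1.69], [-1.03, 1.26], [-2.2, 2.34], [-1.47, 1.5], [-3.14, 3.14]. Speed limits (rad/s): [2.57, 2.57, 3.14, 3.14, 3.14, 3.14].

### API

Orientations are given as a unit quaternion [w, x, y, z].
In Python, from station import bot, eyes, workorder gives the robot as it stands. The module is installed in compiled form; this text tells all that it offers.
- The arm moves only by the shell command python3 -m inch 'ROWS' [FORCE]. ROWS is JSON, a list of rows, each a list of 7 numbers: the shift along the tool's x, y, z in m, then the turn, a rotation vector about the tool's x, y, z in degrees, then the gripper command: -1 is shut, 1 is fully open, values between are in proportion. A call has 1 to 12 rows; each row shifts and turns the pose as measured when the row begins, along the tool's axes as they then stand; what a row does not reach is not made up. A row lasts 1/8 s, in which the tool goes at most 62.5 mm and 10.7 degrees, less where a joint would pass 70% of its speed; a pose out of reach is approached as far as the arm can. A call with a gripper value outside its range is refused whole. The fingers move at their own pace and stop on an object; FORCE is the grip in N (left out, the last holds). Time passes only in rows, so rows that do not move let the fingers close. It gives the time, the measured TCP pose, the force and the opening at its end, in the units of the state.
- bot.read_state(): the state, without advancing time (a new reading comes with each control period).
- eyes.grab_frame(name): name is "scene" or "top" or "wrist"; returns the picture (480x640x3 uint8, red, green, blue); there is no depth.
- eyes.camera_model(name): a dict with "K" (3x3 intrinsics, pixels), "distortion" ([k1, k2, p1, p2, k3] as OpenCV has them; the pictures are not rectified), "R" (3x3) and "t" (3): a world point X has camera coordinates R X + t. Camera axes: x right, y down, z forward; pixel columns grow to the right and rows downward; lengths in m; the calibration is good to about 2 mm. A picture is of the moment at which its call begins: read the wrist's pose just before it. camera_model takes no time and is no camera call; for the wrist camera it gives the pose at the moment of the call.
- workorder.hand_in(): hands the job in, once; it reports no verdict.
The state is a dict: "time_s": time; "q": joint angles; "qd": joint speeds; "joint_efforts": joint torques, N m; "position": TCP position; "orientation": TCP orientation; "ft_force": force on the tool from outside, world axes, zero at the start; "torque": the same for the moment, N m; "finger_gap": opening from 0.0 (shut) to 1.0 (fully open).
Only numpy, scipy, OpenCV 4.12 (cv2) and the standard library are available. Lean on these libraries where they do the work, as an engineer would, in place of code of your own. Each camera call takes 0.05 s, during which the arm holds its last target. There are 200 camera calls.

### The job

Take the flat stone by its sprung handle out of its rest and stroke it along the steel plate of the press bed, lying lengthwise on the plate: begin close up to the raised fence and go to the plate's other end, pressing gently and steadily so that the handle stays about halfway down its spring travel. Then lift the stone clear and hold it still and level about a hand's breadth above the plate for inspection: keep it level all the while, do not disturb the other things on the bench, and finish while still holding it.

Things in the scene. Friction and masses are not known exactly. Their poses are not given: they have to be found in the camera images.
- stone: Flat sharpening stone: grey stone slab 90 (its x) x 50 (its y) x 22 mm high with a 4 mm aluminium plate on top (top at 26 mm), about 0.3 kg, with a wooden sprung handle above it. Origin: centre of its underside (the stoning face), z up. It starts lying in one of two alike aluminium rests, which swap places; the spare stone in the other rest has no handle. The rest is a tray with a 6 mm floor and a rim up to 14 mm above the bench, about 4 mm clearance around the stone.
- grip (a point): Centre of the wooden handle bar, a bar 80 mm along the stone's x, 22 mm wide along its y and 28 mm high, parallel to the stone; it stands on two steel rods 28 mm either side of its middle. Unpressed, this point is 69 mm above the stone's underside, and 29 mm of free height lies between the aluminium plate and the bar (less by as much as the bar is pressed). Pinch the bar across its 22 mm width from above, near its middle.
- handle (a joint): How far the handle is pressed down towards the stone, m: 0 free (as it is when the stone hangs from the handle), 0.012 on its stop. A spring pushes back with about 3 N at once and 0.8 N more per mm (about 8 N halfway down).
- bed: Press bed, fixed to the bench: white base 290 (its x) x 140 (its y) x 16 mm with a ground steel plate 260 x 110 mm centred on it, its top 28 mm above the origin. Origin: centre of the base's underside, on the bench. A dark steel fence, 12 mm thick and standing 12 mm above the plate, runs across the plate's -x end; the face of the fence is at x = -118 mm and the plate's other end at x = +130 mm in this frame. The stroke runs along +x of this frame.
- spare_stone: Bystander: bare stone of the same slab size, without a handle, lying in the other rest. Origin: centre of its underside.
- cutter: Bystander: dumbbell specimen cutter, 115 x 30 x 34 mm, steel with a blue grip. Origin: centre of its underside.
- weight: Bystander: brass knobbed weight, 40 mm across, 49 mm high. Origin: centre of its underside.
- bottle: Bystander: white bottle, 52 mm across, 140 mm high. Origin: centre of its underside.
- screwdriver: Bystander: screwdriver lying on the bench. Origin: under its middle.
- tub: Bystander: steel dish, 80 mm across, 40 mm high. Origin: centre of its underside.
- calliper: Bystander: calliper lying flat, 200 mm long. Origin: underside of the middle of its beam.
Mind the look-alikes: they are no part of the job. What is shaped like the stone but black or orange is not meant.

How it is judged:
By the outcome, as a careful person would: the job done as asked, in the order asked, and still so for the second after the job is handed in, while the arm keeps its last pose, push and grip.
It also fails if it takes over 51 s, if anything falls off the work surface, if the arm or the gripper's body presses on something with over 40 N, if the wrist force passes 120 N, or if a joint passes its speed limit or range.

## Working session

There is one attempt and no reset: what is moved stays moved. The work goes in short steps, Python scripts to look and compute and a shell command to move; the robot and the scene stay as the last step left them, time stands still between calls to the robot, and variables do not carry over. Pictures are saved under pics/ and viewed, about 8 in all and at most 12, crops included, and the job is handed in when it is done.

```bash
mkdir -p pics; cat > h.py <<'E'
import numpy as np, cv2
from station import bot, eyes, workorder
from scipy.spatial.transform import Rotation as Ro
def grab(n,f):
    m=eyes.camera_model(n); im=eyes.grab_frame(n); cv2.imwrite(f'pics/{f}.png',im[:,:,::-1]); 
    np.savez(f'pics/{f}.npz',**{k:np.array(m[k]) for k in('K','distortion','R','t')}); return im
def ray(f,px,z):
    m=np.load(f'pics/{f}.npz'); p=cv2.undistortPoints(np.array(px,float).reshape(-1,1,2),m['K'],m['distortion']).reshape(-1,2)
    d=np.c_[p,np.ones(len(p))]@m['R']; c=-m['R'].T@m['t']; return c+d*((z-c[2])/d[:,2])[:,None]
def proj(f,X):
    m=np.load(f'pics/{f}.npz'); return cv2.projectPoints(np.array(X,float).reshape(-1,1,3),cv2.Rodrigues(m['R'])[0],m['t'],m['K'],m['distortion'])[0].reshape(-1,2)
def st():
    s=bot.read_state(); print(s['time_s'],np.round(s['position'],4),'q',np.round(s['orientation'],4),'F',np.round(s['ft_force'],2),'gap',round(s['finger_gap'],3)); 
    print(Ro.from_quat(np.roll(s['orientation'],-1)).as_matrix().round(3).tolist()); return s
E
python3 - <<'E'
from h import *
grab('top','top0');grab('scene','sc0');st()
for f in('top0','sc0'):
    m=np.load(f'pics/{f}.npz');print(-m['R'].T@m['t'])
E
```

```text
0.1 [0.2352 0.5242 0.2495] q [-3.000e-04  2.093e-01  9.778e-01 -8.000e-04] F [-0.09  0.82 -0.14] gap 0.997
[[-0.912, 0.409, -0.001], [0.409, 0.912, -0.001], [0.0, -0.002, -1.0]]
[ 0.43047746 -0.0054394   1.18147687]
[ 1.21586559 -0.78893131  0.96697624]
```

View pics/top0.png

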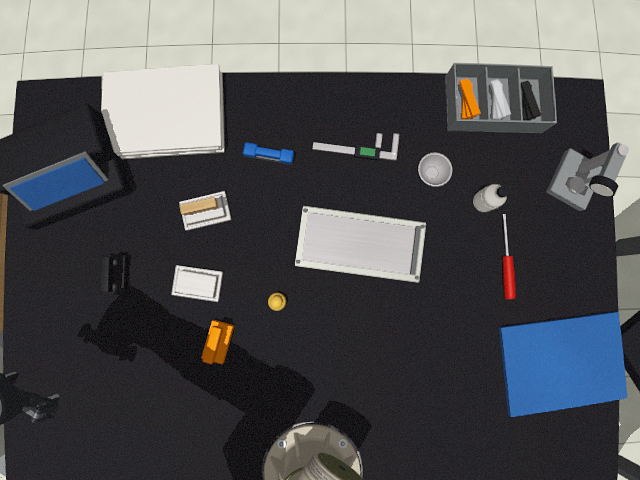

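View pics/sc0.png

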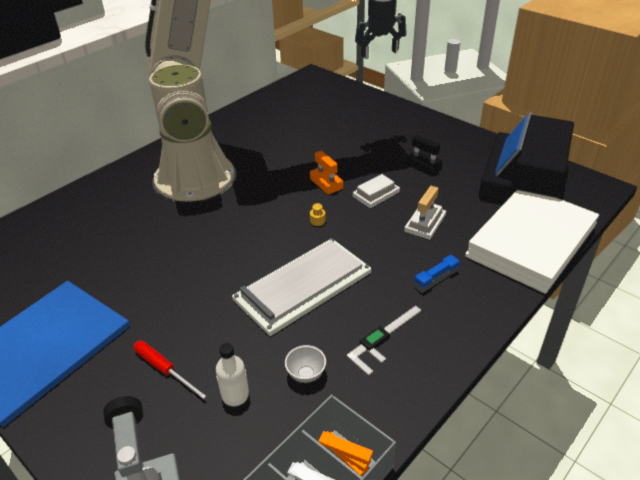

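The top view has the handled stone at about (205,210) and the bare spare at (197,283). The bed is at (360,244) with its dark fence at the right end (418,250), so the stroke runs image-left, roughly world +y. Next I'll measure these.

```bash
python3 - <<'E'
from h import *
im=cv2.imread('pics/top0.png'); hsv=cv2.cvtColor(im,cv2.COLOR_BGR2HSV)
def rect(mask,roi,z,name,f='top0'):
    M=np.zeros_like(mask);x0,y0,x1,y1=roi;M[y0:y1,x0:x1]=mask[y0:y1,x0:x1]
    M=cv2.morphologyEx(M,cv2.MORPH_OPEN,np.ones((3,3),np.uint8))
    c=max(cv2.findContours(M,0,2)[0],key=cv2.contourArea); P=ray(f,c.reshape(-1,2),z)[:,:2]
    (cx,cy),(w,h),a=cv2.minAreaRect((P*1000).astype(np.float32)); 
    print(name,round(cx,1),round(cy,1),'size',round(w,1),round(h,1),'ang',round(a,2)); return c
br=((hsv[:,:,2]>90)&(hsv[:,:,1]<60)).astype(np.uint8)*255
tan=((hsv[:,:,0]>8)&(hsv[:,:,0]<28)&(hsv[:,:,1]>70)&(hsv[:,:,2]>120)).astype(np.uint8)*255
rect(br,(280,195,440,295),0.016,'bed')
rect(br|tan,(165,180,245,240),0.014,'rest'); rect(br,(160,255,235,310),0.014,'rest2')
c=rect(tan,(165,180,245,240),0.006+0.083,'bar top')
s=cv2.imread('pics/top0.png')
a=cv2.resize(s[170:320,160:260],None,fx=4,fy=4,interpolation=2);b=cv2.resize(s[195:295,285:435],None,fx=2.6,fy=2.6,interpolation=2)
o=np.zeros((600,800,3),np.uint8);o[:600,:400]=a;o[:260,400:790]=b;cv2.imwrite('pics/c0.png',o)
E
```

```text
bed 525.8 -113.6 size 290.3 141.6 ang 82.01
rest 604.8 248.8 size 70.8 112.3 ang 13.26
rest2 436.1 264.9 size 111.4 71.1 ang 81.7
bar top 605.1 247.9 size 21.4 80.1 ang 11.79
```

View pics/c0.png

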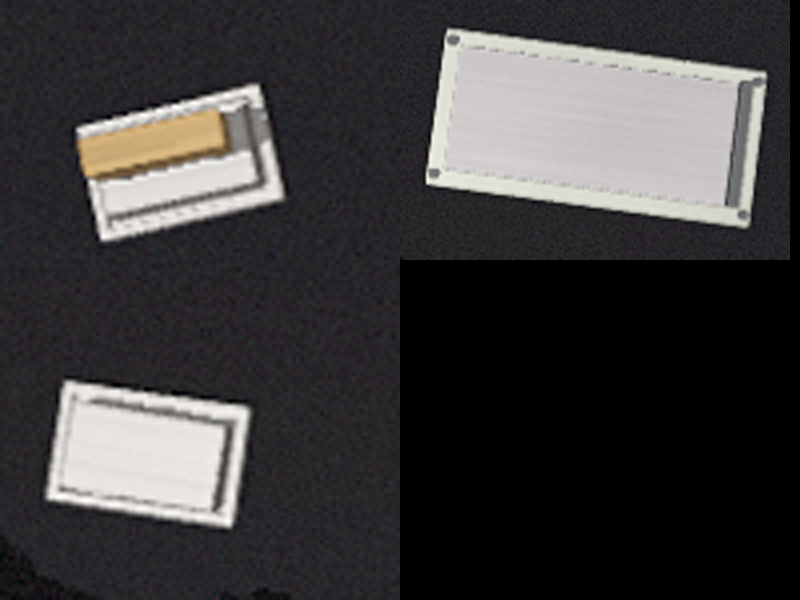

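The sizes match: bed 290 x 142, bar 80 x 21, and the two centres agree. Moving above the handle.

```bash
python3 -m inch '[[-0.05,-0.011,0,0,0,0,1],[-0.05,-0.011,0,0,0,0,1],[-0.05,-0.011,0,0,0,0,1],[-0.05,-0.011,0,0,0,0,1],[-0.05,-0.011,0,0,0,0,1],[-0.05,-0.011,0,0,0,0,1],[-0.05,-0.011,0,0,0,0,1],[-0.05,-0.011,0,0,0,0,1],[-0.05,-0.011,0,0,0,0,1],[0,0,0,0,0,10,1],[0,0,0,0,0,10,1],[0,0,0,0,0,10,1]]' 60
python3 -m inch '[[0,0,0,0,0,10,1],[0,0,0,0,0,10,1],[0,0,0,0,0,3,1],[0,0,0,0,0,0,1]]'
python3 - <<'E'
from h import *
s=st(); grab('wrist','w1')
R=Ro.from_quat(np.roll(s['orientation'],-1)).as_matrix()
print('yaw x',np.degrees(np.arctan2(R[1,0],R[0,0])))
print('to bar, tool axes',R.T@(np.array([.605,.248,.075])-s['position']))
print(proj('w1',[.605,.248,.089]))
E
```

```text
time_s: 1.6
position: [0.6156, 0.2397, 0.2405]
orientation: [-0.004, 0.462, 0.887, -0.005]
ft_force: [0.0, 0.3, 0.4]
finger_gap: 1.002
time_s: 2.1
position: [0.6147, 0.2391, 0.2375]
orientation: [-0.004, 0.635, 0.772, -0.008]
ft_force: [0.0, -0.3, -0.7]
finger_gap: 1.001
2.1 [0.6147 0.2391 0.2375] q [-0.0044  0.635   0.7725 -0.0082] F [ 0.02 -0.29 -0.65] gap 1.001
[[-0.194, 0.981, -0.017], [0.981, 0.193, -0.007], [-0.004, -0.018, -1.0]]
yaw x 101.15808452414802
to bar, tool axes [ 0.01123906 -0.00484858  0.16254351]
[[312.96841741 210.0015405 ]]
```

View pics/w1.png

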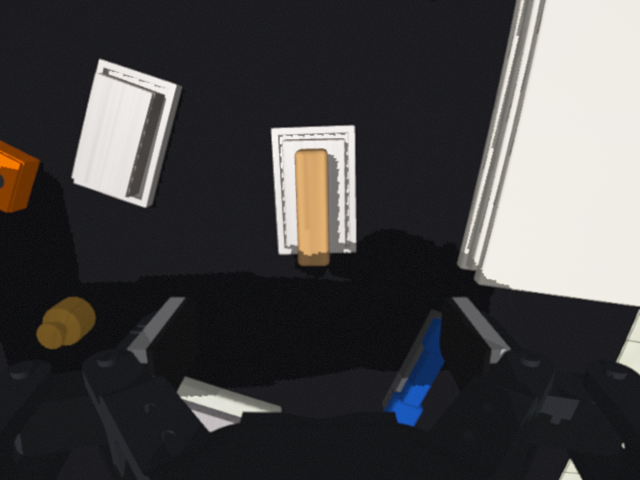

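The bar shows at (312,207), and the projected estimate is (313,210), so they agree. I'll refine the yaw and work out the level correction.

```bash
cat >> h.py <<'E'
def go(yaw,P):
    s=bot.read_state(); R=Ro.from_quat(np.roll(s['orientation'],-1)).as_matrix(); a=np.radians(yaw)
    x=np.array([np.cos(a),np.sin(a),0]);z=np.array([0,0,-1.]);T=np.c_[x,np.cross(z,x),z]
    e=np.array(P)-s['position']
    print('t',round(s['time_s'],2),'pos',np.round(s['position'],4),'F',np.round(s['ft_force'],2),'gap',round(s['finger_gap'],3),'yaw',np.degrees(np.arctan2(R[1,0],R[0,0])).round(2))
    print('shift now-axes',(R.T@e).round(4),'levelled axes',(T.T@e).round(4),'turn',np.degrees(Ro.from_matrix(R.T@T).as_rotvec()).round(2))
E
python3 - <<'E'
from h import *
im=cv2.imread('pics/w1.png'); hsv=cv2.cvtColor(im,cv2.COLOR_BGR2HSV)
M=((hsv[:,:,0]>8)&(hsv[:,:,0]<28)&(hsv[:,:,1]>70)&(hsv[:,:,2]>175)).astype(np.uint8)*255
M[:120]=0;M[280:]=0;M[:,:270]=0;M[:,360:]=0
c=max(cv2.findContours(M,0,2)[0],key=cv2.contourArea);print(cv2.boundingRect(c))
print(cv2.minAreaRect((ray('w1',c.reshape(-1,2),.089)[:,:2]*1000).astype(np.float32)))
M=((hsv[:,:,1]<60)&(hsv[:,:,2]>110)|(M>0)).astype(np.uint8)*255
M[:110]=0;M[262:]=0;M[:,:262]=0;M[:,370:]=0
c=max(cv2.findContours(M,0,2)[0],key=cv2.contourArea)
print(cv2.minAreaRect((ray('w1',c.reshape(-1,2),.014)[:,:2]*1000).astype(np.float32)))
go(102.3,[.605,.248,.075])
E
```

```text
(295, 151, 33, 105)
((603.1742553710938, 251.36325073242188), (20.17380142211914, 70.8905029296875), 12.487181663513184)
((604.1808471679688, 247.40652465820312), (69.24616241455078, 110.84244537353516), 13.113607406616211)
t 2.15 pos [0.6147 0.2391 0.2374] F [ 0.09 -0.96  0.4 ] gap 1.001 yaw 101.18
shift now-axes [ 0.0112 -0.0048  0.1625] levelled axes [ 0.0108 -0.0076  0.1624] turn [-1.06  0.2  -1.12]
```

```bash
python3 -m inch '[[0,0,0,-1.1,0.2,-1.5,1],[0.011,-0.0085,0,0,0,0,1],[0,0,0.03,0,0,0,1],[0,0,0.03,0,0,0,1],[0,0,0.02,0,0,0,1],[0,0,0,0,0,0,1]]'
python3 - <<'E'
from h import *
go(102.6,[.604,.248,.075])
grab('wrist','w2'); print(proj('w2',[.604,.248,.089]))
E
```

```text
time_s: 2.9
position: [0.6006, 0.2509, 0.1566]
orientation: [0.0, 0.622, 0.783, 0.002]
ft_force: [-0.5, 0.1, 0.0]
finger_gap: 1.0
t 2.9 pos [0.6006 0.2509 0.1566] F [-0.49  0.1   0.03] gap 1.0 yaw 103.07
shift now-axes [-0.0037  0.0024  0.0816] levelled axes [-0.0036  0.0027  0.0816] turn [ 0.2  -0.09  0.47]
[[326.10525177 272.26326102]]
```

View pics/w2.png

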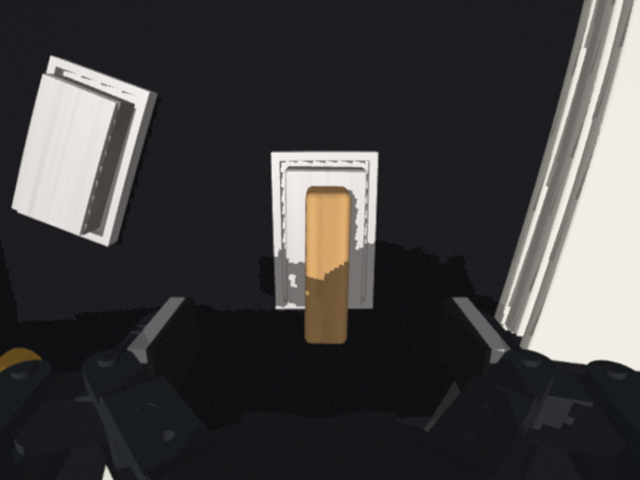

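The bar is centred at about (327,265). Laterally this agrees with the projection (326,272), and along the bar it is within a few mm.

```bash
python3 -m inch '[[-0.001,0.003,0.02,0,0,0.5,1],[0,0,0.025,0,0,0,1],[0,0,0.025,0,0,0,1],[0,0,0.01,0,0,0,1],[0,0,0,0,0,0,1]]'
python3 - <<'E'
from h import *
go(102.6,[.604,.250,.075])
E
```

```text
time_s: 3.58
position: [0.6087, 0.2538, 0.0847]
orientation: [0.005, 0.625, 0.781, 0.008]
ft_force: [0.1, -0.0, 0.7]
finger_gap: 1.002
t 3.58 pos [0.6087 0.2538 0.0847] F [ 0.14 -0.01  0.73] gap 1.002 yaw 102.67
shift now-axes [-0.0027 -0.0056  0.0096] levelled axes [-0.0027 -0.0054  0.0097] turn [ 1.03 -0.16  0.07]
```

```bash
python3 -m inch '[[-0.001,-0.005,0.005,1,-0.2,0,1],[0,0,0,0,0,0,1]]'
python3 - <<'E'
from h import *
go(102.6,[.604,.250,.075])
E
```

```text
time_s: 3.82
position: [0.605, 0.2521, 0.0818]
orientation: [0.001, 0.625, 0.781, 0.001]
ft_force: [0.9, -0.5, -0.3]
finger_gap: 1.0
t 3.83 pos [0.605  0.2521 0.0818] F [ 0.86 -0.51 -0.32] gap 1.0 yaw 102.68
shift now-axes [-0.0019 -0.0015  0.0068] levelled axes [-0.0019 -0.0014  0.0068] turn [0.16 0.05 0.08]
```

```bash
python3 -m inch '[[-0.001,-0.0015,0.0065,0,0,0,1],[0,0,0,0,0,0,1],[0,0,0,0,0,0,-1],[0,0,0,0,0,0,-1],[0,0,0,0,0,0,-1],[0,0,0,0,0,0,-1],[0,0,0,0,0,0,-1],[0,0,0,0,0,0,-1]]' 70
python3 - <<'E'
from h import *
go(102.6,[.604,.250,.075])
E
```

```text
time_s: 4.82
position: [0.6046, 0.2509, 0.0763]
orientation: [0.002, 0.625, 0.781, 0.002]
ft_force: [-0.2, -0.3, -0.0]
finger_gap: 0.248
t 4.83 pos [0.6046 0.2509 0.0763] F [-0.17 -0.3  -0.02] gap 0.248 yaw 102.67
shift now-axes [-0.0007 -0.0007  0.0013] levelled axes [-0.0007 -0.0007  0.0013] turn [0.28 0.04 0.07]
```

```bash
python3 -m inch '[[0,0,-0.008,0.2,0,0,-1],[0,0,-0.015,0,0,0,-1],[0,0,-0.02,0,0,0,-1],[0,0,-0.02,0,0,0,-1],[0,0,-0.02,0,0,0,-1],[0,0,-0.015,0,0,0,-1],[0,0,0,0,0,0,-1]]'
python3 - <<'E'
from h import *
go(102.6,[.5162,-.182,.18])
grab('scene','s3');im=cv2.imread('pics/s3.png')[100:340,230:490];cv2.imwrite('pics/s3c.png',cv2.resize(im,None,fx=2.3,fy=2.3))
E
```

```text
time_s: 5.7
position: [0.6031, 0.2506, 0.179]
orientation: [-0.001, 0.625, 0.781, -0.001]
ft_force: [0.4, 0.0, -2.8]
finger_gap: 0.245
t 5.7 pos [0.6031 0.2506 0.179 ] F [ 0.41  0.05 -2.78] gap 0.245 yaw 102.67
shift now-axes [-4.030e-01 -1.797e-01 -2.000e-04] levelled axes [-0.4033 -0.1792 -0.001 ] turn [-0.15  0.04  0.07]
```

View pics/s3c.png

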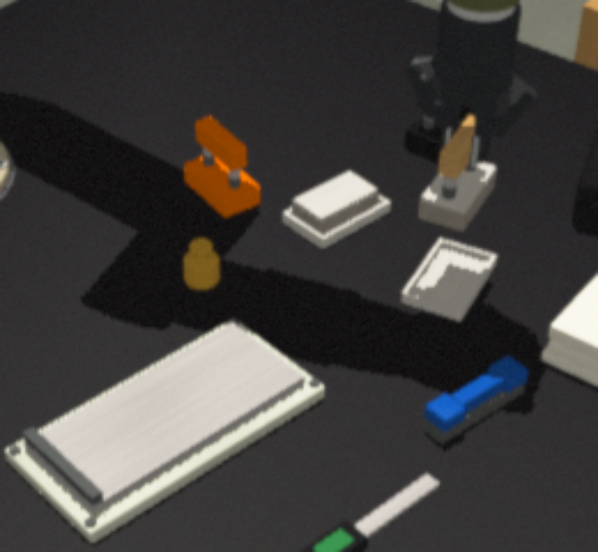

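The stone is lifted and level, hanging free, with the rest empty and the neighbours undisturbed. Carrying it over to the fence end.

```bash
python3 -m inch '[[-0.02,-0.009,0,0,0,0,-1],[-0.04,-0.018,0,0,0,0,-1],[-0.04,-0.018,0,0,0,0,-1],[-0.04,-0.018,0,0,0,0,-1],[-0.04,-0.018,0,0,0,0,-1],[-0.04,-0.018,0,0,0,0,-1],[-0.04,-0.018,0,0,0,0,-1],[-0.04,-0.018,0,0,0,0,-1],[-0.04,-0.018,0,0,0,0,-1],[-0.03,-0.013,0,0,0,0,-1],[-0.01,-0.005,0,0,0,0,-1],[0,0,0,0,0,5,-1]]'
python3 -m inch '[[0,0,0,0,0,5,-1],[0,0,0,0,0,5,-1],[0,0,0,0,0,5,-1],[0,0,0,0,0,0,-1]]'
python3 - <<'E'
from h import *
go(82,[.517,-.178,.128])
E
```

```text
time_s: 7.25
position: [0.5025, -0.1776, 0.169]
orientation: [-0.008, 0.661, 0.75, -0.009]
ft_force: [0.5, 0.8, -3.6]
finger_gap: 0.247
time_s: 7.75
position: [0.4988, -0.1759, 0.1665]
orientation: [-0.01, 0.756, 0.654, -0.011]
ft_force: [-0.0, 0.5, -3.6]
finger_gap: 0.245
t 7.75 pos [ 0.4988 -0.1759  0.1665] F [-0.02  0.51 -3.56] gap 0.245 yaw 81.75
shift now-axes [0.0007 0.0194 0.0379] levelled axes [0.0005 0.0183 0.0385] turn [-1.66  0.18 -0.25]
```

```bash
python3 -m inch '[[0,0,0,-1.6,0.2,-0.2,-1],[0,0.009,0,0,0,0,-1],[0,0.009,0.01,0,0,0,-1],[0,0,0.02,0,0,0,-1],[0,0,0,0,0,0,-1]]'
python3 - <<'E'
from h import *
go(82,[.517,-.178,.1053])
grab('wrist','w4');grab('top','t4');grab('scene','s4')
a=cv2.imread('pics/w4.png');b=cv2.imread('pics/s4.png')[180:360,210:400];c=cv2.imread('pics/t4.png')[190:300,280:440]
o=np.zeros((600,800,3),np.uint8);o[:300,:400]=cv2.resize(a,(400,300));o[300:575,:400]=cv2.resize(c,(400,275));o[:379,400:]=cv2.resize(b,(400,379));cv2.imwrite('pics/c4.png',o)
E
```

```text
time_s: 8.38
position: [0.5183, -0.1782, 0.1344]
orientation: [0.0, 0.754, 0.657, 0.001]
ft_force: [-0.7, 0.5, -3.2]
finger_gap: 0.247
t 8.38 pos [ 0.5183 -0.1782  0.1344] F [-0.69  0.49 -3.17] gap 0.247 yaw 82.2
shift now-axes [-0.     -0.0014  0.0291] levelled axes [-0.     -0.0014  0.0291] turn [ 0.06 -0.05  0.2 ]
```

View pics/c4.png

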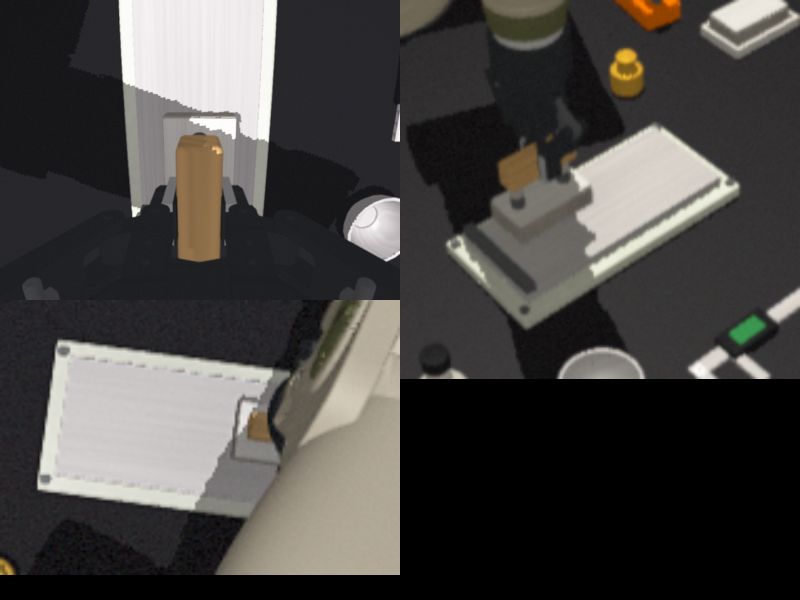

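The wrist view shows the stone's leading edge near full-frame row 230 (composite y 115). I'll get it from a profile and compare it with the TCP.

```bash
python3 - <<'E'
from h import *
g=cv2.cvtColor(cv2.imread('pics/w4.png'),6).astype(int)
for c in (275,290,300,340,365): print(c,g[168:206:2,c].tolist() , g[206:250:2,c].tolist())
print('row', g[260,250:400:2].tolist())
u=np.array([np.cos(np.radians(82)),np.sin(np.radians(82))]);v=np.array([-u[1],u[0]]);o=np.array([.5258,-.1136]);t=np.array([.5183,-.1782])
print('TCP bed',(t-o)@u,(t-o)@v)
for r in (180,184,188,228,232,236):
  for z in(.0901,.0641):
    p=ray('w4',[[320,r]],z)[0][:2]; print(r,z,((p-o)@u).round(4),((p-t)@u).round(4))
for cpx in (262,382): p=ray('w4',[[cpx,235]],.0901)[0][:2]; print(cpx,((p-t)@v).round(4),((p-o)@v).round(4))
E
```

```text
275 [127, 126, 128, 128, 129, 128, 99, 95, 96, 104, 122, 148, 154, 153, 153, 153, 150, 151, 151] [153, 152, 152, 151, 150, 151, 151, 151, 151, 151, 150, 148, 151, 151, 149, 150, 151, 150, 150, 150, 150, 151]
290 [127, 125, 125, 126, 125, 124, 99, 93, 96, 103, 119, 144, 147, 148, 147, 147, 146, 149, 145] [146, 147, 149, 147, 147, 145, 118, 97, 96, 101, 102, 97, 96, 94, 101, 110, 115, 117, 117, 119, 121, 121]
300 [230, 226, 146, 127, 126, 126, 97, 93, 94, 103, 121, 150, 153, 154, 154, 155, 153, 153, 152] [154, 153, 152, 153, 151, 120, 103, 99, 100, 100, 104, 100, 97, 98, 101, 106, 104, 109, 110, 112, 113, 113]
340 [232, 232, 232, 231, 221, 178, 120, 105, 102, 157, 183, 247, 254, 253, 253, 253, 253, 253, 253] [254, 182, 154, 154, 153, 132, 112, 113, 115, 115, 111, 111, 114, 120, 147, 178, 196, 168, 119, 118, 119, 118]
365 [233, 233, 232, 233, 226, 150, 111, 103, 104, 154, 186, 240, 253, 252, 252, 252, 252, 252, 252] [252, 252, 252, 252, 190, 149, 150, 150, 149, 151, 149, 151, 149, 149, 149, 151, 150, 149, 151, 150, 151, 150]
row [129, 133, 131, 130, 129, 130, 123, 144, 143, 147, 149, 148, 149, 150, 149, 140, 109, 117, 119, 120, 121, 119, 117, 118, 114, 113, 111, 109, 109, 110, 111, 114, 113, 112, 114, 112, 112, 112, 113, 115, 114, 112, 116, 118, 118, 119, 121, 119, 121, 118, 117, 115, 109, 121, 147, 146, 146, 150, 150, 148, 148, 150, 136, 129, 133, 128, 125, 126, 130, 130, 128, 127, 125, 125, 128]
TCP bed -0.06501511549790594 -0.0015635718064583885
180 0.0901 -0.0207 0.0443
180 0.0641 -0.024 0.041
184 0.0901 -0.0224 0.0426
184 0.0641 -0.0259 0.0391
188 0.0901 -0.024 0.041
188 0.0641 -0.0278 0.0372
228 0.0901 -0.0409 0.0241
228 0.0641 -0.0474 0.0176
232 0.0901 -0.0427 0.0223
232 0.0641 -0.0494 0.0156
236 0.0901 -0.0444 0.0206
236 0.0641 -0.0514 0.0136
262 0.0253 0.0238
382 -0.0255 -0.027
```

```bash
python3 - <<'E'
from h import *
a=cv2.imread('pics/w4.png')[140:300,230:410];b=cv2.imread('pics/t4.png')[215:285,350:420]
o=np.zeros((500,720,3),np.uint8);o[:400,:450]=cv2.resize(a,None,fx=2.5,fy=2.5,interpolation=0)
o[:252,460:712]=cv2.resize(b,None,fx=3.6,fy=3.6,interpolation=0);cv2.imwrite('pics/c5.png',o)
E
```

```text
(no output)
```

View pics/c5.png

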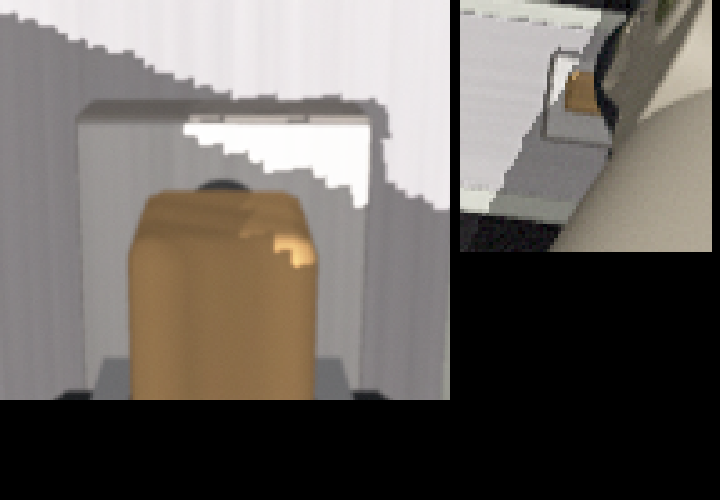

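Wrist and top views agree: stone centre is about 3.5 mm behind the TCP along the bed, which leaves a gap of about 4.5 mm to the fence. The stone is laterally centred to within 2 mm. Now lowering.

```bash
python3 -m inch '[[0,-0.001,0.015,0,0,0,-1],[0,0,0.01,0,0,0,-1],[0,0,0.004,0,0,0,-1],[0,0,0,0,0,0,-1]]'
python3 - <<'E'
from h import *
go(82,[.5174,-.178,.0923])
E
```

```text
time_s: 9.02
position: [0.5191, -0.1791, 0.1066]
orientation: [0.003, 0.754, 0.657, 0.002]
ft_force: [-0.5, 0.5, -4.1]
finger_gap: 0.248
t 9.03 pos [ 0.5191 -0.1791  0.1066] F [-0.53  0.51 -4.15] gap 0.248 yaw 82.19
shift now-axes [ 0.0009 -0.002   0.0143] levelled axes [ 0.0008 -0.0019  0.0143] turn [0.36 0.06 0.19]
```

```bash
python3 -m inch '[[0.001,-0.001,0.003,0.35,0,0.2,-1],[0,0,0.003,0,0,0,-1],[0,0,0,0,0,0,-1]]'; python3 -m inch '[[0,0,0.002,0,0,0,-1],[0,0,0,0,0,0,-1]]';python3 -m inch '[[0,0,0.0015,0,0,0,-1],[0,0,0,0,0,0,-1]]'
python3 - <<'E'
from h import *
go(82,[.5174,-.178,.0923])
E
```

```text
time_s: 9.4
position: [0.5186, -0.1781, 0.1007]
orientation: [0.001, 0.755, 0.656, -0.0]
ft_force: [-0.5, 0.4, -3.2]
finger_gap: 0.24
time_s: 9.65
position: [0.5188, -0.1782, 0.0988]
orientation: [0.001, 0.755, 0.656, -0.0]
ft_force: [0.4, 0.8, -3.4]
finger_gap: 0.248
time_s: 9.9
position: [0.5191, -0.1783, 0.0982]
orientation: [0.001, 0.755, 0.656, 0.0]
ft_force: [0.3, -0.6, -2.5]
finger_gap: 0.244
t 9.9 pos [ 0.5191 -0.1783  0.0982] F [ 0.33 -0.55 -2.5 ] gap 0.244 yaw 81.97
shift now-axes [ 0.0001 -0.0018  0.0059] levelled axes [ 0.0001 -0.0018  0.0059] turn [ 0.13  0.11 -0.03]
```

```bash
for i in 1 ; do python3 -m inch '[[0,0,0.0015,0,0,0,-1],[0,0,0,0,0,0,-1]]'; python3 -m inch '[[0,0,0.0015,0,0,0,-1],[0,0,0,0,0,0,-1]]'; done
python3 - <<'E'
from h import *
go(82,[.5174,-.178,.0923])
grab('scene','s6');cv2.imwrite('pics/c6.png',cv2.resize(cv2.imread('pics/s6.png')[230:335,225:330],None,fx=6,fy=5.7,interpolation=2)[:600])
E
```

```text
time_s: 10.15
position: [0.5191, -0.1784, 0.0975]
orientation: [0.002, 0.755, 0.656, 0.0]
ft_force: [-1.1, 0.7, 2.6]
finger_gap: 0.243
time_s: 10.4
position: [0.5192, -0.1784, 0.0964]
orientation: [0.002, 0.755, 0.656, 0.0]
ft_force: [-1.1, 0.8, 3.6]
finger_gap: 0.252
t 10.4 pos [ 0.5192 -0.1784  0.0964] F [-1.07  0.79  3.64] gap 0.252 yaw 81.98
shift now-axes [ 0.0001 -0.0018  0.0041] levelled axes [ 0.0001 -0.0018  0.0041] turn [ 0.17  0.13 -0.02]
```

View pics/c6.png

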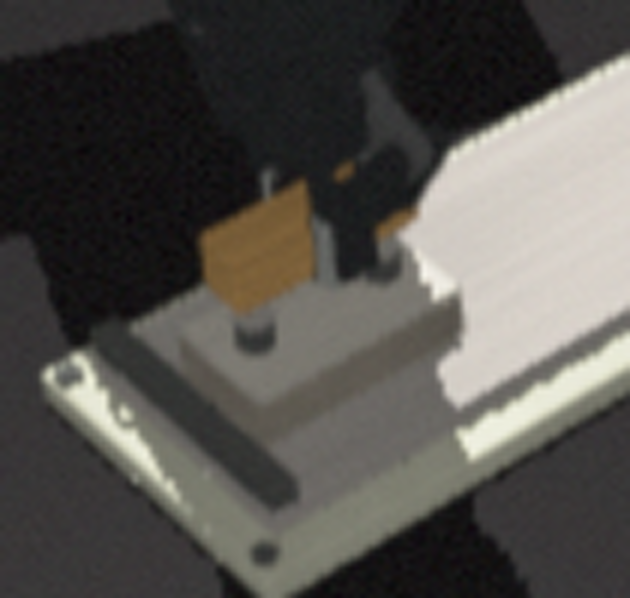

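The stone is down on the plate next to the fence, with a small visible gap. Its trailing corners are at crop (262,440) and (260,405); the fence edge corner is near (300,490).

```bash
python3 - <<'E'
from h import *
u=np.array([np.cos(np.radians(82)),np.sin(np.radians(82))]);v=np.array([-u[1],u[0]]);o=np.array([.5258,-.1136])
for n,px,z in (('stone bot',(262,440),.028),('stone top',(260,405),.054),('far top',(182,340),.054),('front top',(462,305),.054),('fence in near',(300,488),.040),('fence in far',(130,325),.040),('fence out far',(92,335),.04),('fence out near',(275,508),.04),('base corner near -x',(272,598),.016),('base corner far',(44,375),.016)):
    p=ray('s6',[[225+px[0]/6,230+px[1]/5.7]],z)[0][:2]-o; print(n,(p@u).round(4),(p@v).round(4))
E
```

```text
stone bot -0.1122 -0.0258
stone top -0.1152 -0.0322
far top -0.1164 0.0126
front top -0.0308 -0.0381
fence in near -0.1221 -0.0628
fence in far -0.1189 0.0435
fence out far -0.1322 0.0481
fence out near -0.1343 -0.0649
base corner near -x -0.1491 -0.0803
base corner far -0.1461 0.0632
```

Relative to the fence edge in the same view, the gap is about 5 mm, so that's good. Pressing to half travel, target z about 0.0917 and F about 7.5 N.

```bash
python3 -m inch '[[0,0,0.002,0.2,0.1,0,-1],[0,0,0.002,0,0,0,-1],[0,0,0.0015,0,0,0,-1],[0,0,0,0,0,0,-1]]'
python3 - <<'E'
from h import *
for i in range(1): go(82,[.5380,-.0260,.0917])
E
```

```text
time_s: 10.95
position: [0.5194, -0.1784, 0.0918]
orientation: [0.0, 0.755, 0.656, -0.0]
ft_force: [-2.9, 1.9, 7.5]
finger_gap: 0.248
t 10.95 pos [ 0.5194 -0.1784  0.0918] F [-2.88  1.88  7.49] gap 0.248 yaw 81.98
shift now-axes [ 1.535e-01 -2.800e-03 -1.000e-04] levelled axes [ 1.535e-01 -2.800e-03  1.000e-04] turn [-0.    0.05 -0.02]
```

```bash
python3 -m inch '[[0.006,0,0,0,0,0,-1],[0.008,0,0,0,0,0,-1],[0.008,0,0,0,0,0,-1]]'
python3 - <<'E'
from h import *
for i in range(1): go(82,[.5380,-.0260,.0917])
E
```

```text
time_s: 11.32
position: [0.5259, -0.1638, 0.0945]
orientation: [0.008, 0.756, 0.655, -0.003]
ft_force: [-1.4, -5.7, 5.1]
finger_gap: 0.248
t 11.32 pos [ 0.5259 -0.1638  0.0945] F [-1.37 -5.71  5.13] gap 0.248 yaw 81.76
shift now-axes [ 0.1382 -0.0078  0.0007] levelled axes [ 0.1382 -0.0072  0.0028] turn [ 0.47  0.87 -0.23]
```

Holding a fixed target under load creeps about 0.9 mm up per row, with small sideways and tilt creep too. I'll feed that forward.

```bash
python3 -m inch '[[0.008,-0.003,0.0025,0.4,0.8,-0.2,-1],[0.008,-0.002,0.0015,0.15,0.3,0,-1]]'
python3 - <<'E'
from h import *
for i in range(1): go(82,[.5380,-.0260,.0917])
E
```

```text
time_s: 11.58
position: [0.5278, -0.1528, 0.0932]
orientation: [0.005, 0.756, 0.655, 0.0]
ft_force: [-1.4, -5.8, 6.2]
finger_gap: 0.25
t 11.57 pos [ 0.5278 -0.1528  0.0932] F [-1.42 -5.84  6.19] gap 0.25 yaw 81.85
shift now-axes [ 0.127  -0.0079  0.0006] levelled axes [ 0.127  -0.0076  0.0015] turn [ 0.5   0.37 -0.15]
```

```bash
python3 -m inch '[[0.009,-0.003,0.0025,0.5,0.5,-0.1,-1],[0.009,-0.002,0.0015,0.2,0.3,0,-1]]'
python3 - <<'E'
from h import *
for i in range(1): go(82,[.5380,-.0260,.0917])
E
```

```text
time_s: 11.82
position: [0.5303, -0.1404, 0.0922]
orientation: [0.004, 0.756, 0.655, 0.001]
ft_force: [-0.6, -6.3, 7.5]
finger_gap: 0.245
t 11.82 pos [ 0.5303 -0.1404  0.0922] F [-0.6  -6.3   7.48] gap 0.245 yaw 81.79
shift now-axes [ 1.143e-01 -8.700e-03 -1.000e-04] levelled axes [ 0.1143 -0.0082  0.0005] turn [ 0.42  0.22 -0.2 ]
```

```bash
python3 -m inch '[[0.01,-0.003,0.0018,0.5,0.4,-0.2,-1],[0.01,-0.002,0.0014,0.2,0.3,0,-1],[0.01,-0.002,0.0014,0.2,0.3,0,-1]]'
python3 - <<'E'
from h import *
for i in range(1): go(82,[.5380,-.0260,.0917])
E
```

```text
time_s: 12.2
position: [0.5348, -0.1187, 0.0921]
orientation: [0.004, 0.756, 0.654, 0.001]
ft_force: [-0.2, -7.3, 7.0]
finger_gap: 0.251
t 12.2 pos [ 0.5348 -0.1187  0.0921] F [-0.17 -7.25  6.98] gap 0.251 yaw 81.75
shift now-axes [ 0.0922 -0.0102  0.    ] levelled axes [ 0.0922 -0.0098  0.0004] turn [ 0.44  0.2  -0.25]
```

```bash
python3 -m inch '[[0.01,-0.005,0.0018,0.5,0.4,0,-1],[0.01,-0.004,0.0014,0.3,0.3,0.1,-1],[0.01,-0.004,0.0014,0.3,0.3,0.1,-1]]'
python3 - <<'E'
from h import *
for i in range(1): go(82,[.5380,-.0260,.0917])
E
```

```text
time_s: 12.58
position: [0.5351, -0.0959, 0.0925]
orientation: [0.004, 0.759, 0.651, 0.002]
ft_force: [-0.9, -6.3, 6.6]
finger_gap: 0.248
t 12.57 pos [ 0.5351 -0.0959  0.0925] F [-0.94 -6.29  6.62] gap 0.248 yaw 81.3
shift now-axes [ 0.0695 -0.0078  0.0006] levelled axes [ 0.0696 -0.0069  0.0008] turn [ 0.46  0.14 -0.7 ]
```

```bash
python3 -m inch '[[0.01,-0.004,0.0022,0.5,0.3,-0.6,-1],[0.01,-0.003,0.0016,0.3,0.3,-0.2,-1],[0.01,-0.003,0.0015,0.3,0.3,0,-1]]'
python3 - <<'E'
from h import *
for i in range(1): go(82,[.5380,-.0260,.0917])
E
```

```text
time_s: 12.95
position: [0.5378, -0.0731, 0.092]
orientation: [0.004, 0.755, 0.655, 0.001]
ft_force: [-1.1, -7.3, 7.3]
finger_gap: 0.249
t 12.95 pos [ 0.5378 -0.0731  0.092 ] F [-1.06 -7.33  7.31] gap 0.249 yaw 81.88
shift now-axes [ 0.0467 -0.0064  0.0001] levelled axes [ 0.0467 -0.0064  0.0003] turn [ 0.4   0.16 -0.12]
```

```bash
python3 -m inch '[[0.01,-0.004,0.0018,0.5,0.3,-0.1,-1],[0.01,-0.003,0.0015,0.3,0.3,0,-1],[0.01,-0.003,0.0015,0.3,0.3,0,-1]]'
python3 - <<'E'
from h import *
for i in range(1): go(82,[.5380,-.0260,.0917])
E
```

```text
time_s: 13.32
position: [0.5402, -0.05, 0.0918]
orientation: [0.003, 0.756, 0.654, 0.001]
ft_force: [-0.9, -7.3, 6.7]
finger_gap: 0.247
t 13.32 pos [ 0.5402 -0.05    0.0918] F [-0.9  -7.32  6.72] gap 0.247 yaw 81.73
shift now-axes [ 0.0234 -0.0057 -0.    ] levelled axes [ 0.0234 -0.0056  0.0001] turn [ 0.32  0.14 -0.27]
```

```bash
python3 -m inch '[[0.01,-0.004,0.0018,0.4,0.3,-0.2,-1],[0.01,-0.003,0.0015,0.3,0.3,0,-1],[0.01,-0.003,0.0015,0.3,0.3,0,-1],[0,0,0.0005,0,0,0,-1]]'
python3 - <<'E'
from h import *
for i in range(1): go(82,[.5380,-.0260,.0917])
grab('wrist','w7');grab('top','t7')
a=cv2.imread('pics/w7.png')[100:300,200:440];c=cv2.imread('pics/t7.png')[190:300,280:440]
o=np.zeros((500,800,3),np.uint8);o[:333,:400]=cv2.resize(a,(400,333));o[:275,400:]=cv2.resize(c,(400,275));cv2.imwrite('pics/c7.png',o)
E
```

```text
time_s: 13.82
position: [0.543, -0.0261, 0.0916]
orientation: [0.003, 0.756, 0.654, 0.002]
ft_force: [-4.0, 4.5, 7.8]
finger_gap: 0.245
t 13.82 pos [ 0.543  -0.0261  0.0916] F [-4.    4.53  7.85] gap 0.245 yaw 81.7
shift now-axes [-0.0006 -0.005  -0.0002] levelled axes [-0.0006 -0.005  -0.0001] turn [ 0.37  0.06 -0.3 ]
```

View pics/c7.png

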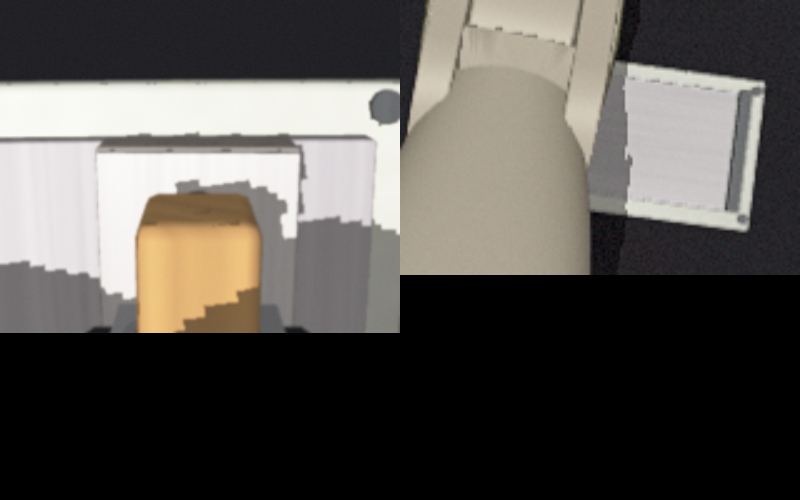

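The stone's leading bottom edge (crop row 139) is flush with the plate's far end (row 137), and the plate end lies along the stone's edge. Lifting straight up.

```bash
python3 -m inch '[[0,0,-0.008,0.2,0,0,-1],[0,0,-0.012,0.2,0,0,-1],[0,0,-0.015,0,0,0,-1],[0,0,-0.015,0,0,0,-1],[0,0,-0.015,0,0,0,-1],[0,0,-0.012,0,0,0,-1],[0,0,-0.008,0,0,0,-1],[0,0,0,0,0,0,-1]]'
python3 - <<'E'
from h import *
for i in range(1): go(82,[.5380,-.0260,.1883])
E
```

```text
time_s: 14.92
position: [0.5436, -0.0264, 0.1813]
orientation: [0.0, 0.757, 0.654, -0.001]
ft_force: [0.8, -0.1, -4.4]
finger_gap: 0.25
t 14.93 pos [ 0.5436 -0.0264  0.1813] F [ 0.82 -0.09 -4.39] gap 0.25 yaw 81.68
shift now-axes [-0.0004 -0.0056 -0.007 ] levelled axes [-0.0004 -0.0056 -0.007 ] turn [-0.04  0.05 -0.32]
```

```bash
python3 -m inch '[[0,0,-0.006,0,0,0,-1],[0,0,0,0,0,0,-1],[0,0,0,0,0,0,-1],[0,0,0,0,0,0,-1],[0,0,0,0,0,0,-1],[0,0,0,0,0,0,-1],[0,0,0,0,0,0,-1],[0,0,0,0,0,0,-1],[0,0,0,0,0,0,-1]]'
python3 - <<'E'
from h import *
go(82,[.5380,-.0260,.1883]); grab('scene','s8'); go(82,[.5380,-.0260,.1883])
print(np.round(bot.read_state()['qd'],4))
E
```

```text
time_s: 16.05
position: [0.5424, -0.0261, 0.1857]
orientation: [-0.001, 0.757, 0.654, -0.002]
ft_force: [-0.5, 0.2, -3.6]
finger_gap: 0.244
t 16.05 pos [ 0.5424 -0.0261  0.1857] F [-0.51  0.23 -3.61] gap 0.244 yaw 81.68
shift now-axes [-0.0005 -0.0044 -0.0026] levelled axes [-0.0005 -0.0044 -0.0026] turn [-0.25  0.04 -0.32]
t 16.1 pos [ 0.5424 -0.0261  0.1857] F [ 0.08 -0.07 -3.78] gap 0.245 yaw 81.68
shift now-axes [-0.0005 -0.0044 -0.0025] levelled axes [-0.0005 -0.0044 -0.0026] turn [-0.25  0.04 -0.32]
[ 0.002   0.0011 -0.0005 -0.0006  0.0003  0.0017]
```

View pics/s8.png

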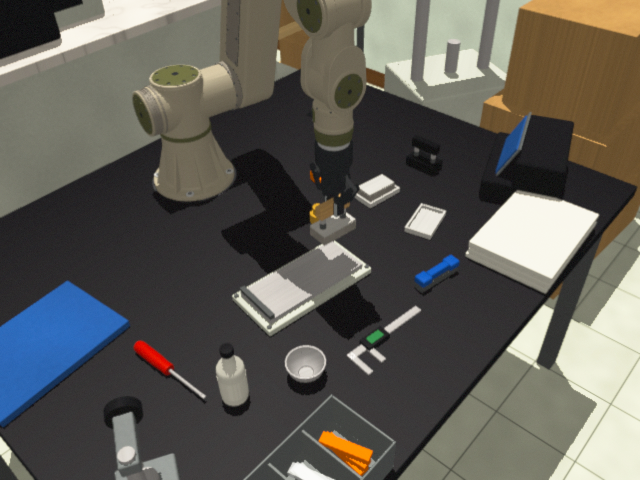

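The stone hangs level at about (330,228), above the far part of the plate. The bystanders are where they were in the first scene picture. Handing in.

```bash
python3 -c "
from station import workorder; print(workorder.hand_in())"
```

```text
the job is handed in; nothing more can be done
None
```

I took the stone from its rest by the handle and stroked it along the plate from the fence to the far end. It was handed in at about 16 s, still held and level, with its underside about 87 mm above the plate.

- **Stroke ends:** it began with a gap of about 4.5–5 mm to the fence. It finished with the stone's leading edge within about 1 mm of the plate's end.
- **Pressing:** at most checks the measured press was about 5.5–6 mm of the 12 mm travel, with 6.2–7.8 N upward. The exception was the first 15 mm, where the handle rose to about 3 mm pressed (5.1 N). I corrected that within two short moves.
- **Level:** the tool stayed within about 0.6° of level through most of the stroke. It reached about 1° once early in the stroke, and about 1.7° while being carried to the bed. It was 0.25° off at hand-in.
- **Sideways drift:** the stone wandered up to about 10 mm sideways during the stroke and ended about 5 mm off the centre line, still well inside the plate.
- **Final hold:** joint speeds were near zero. In the last picture the other things looked unmoved by eye.

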